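# Re-suspend the paint samples on the hand-cranked jar carousel

## Task

Take the crank's black knob and crank the jar carousel counter-clockwise (seen from above) so that the carousel itself, not the crank, turns at a steady 12 turns a minute; keep it between 10 and 14.5 turns a minute for six seconds on end, never over 18 and never backwards, so that the settled paint mixes without being flung at the lids. Then bring the carousel to a standstill with the white-lidded jar right in front of the red pointer, let go of the knob and move the hand clear. Turn it by the crank only, do not touch the plate, its jars or the brass brake weight, and leave the steel cup and the amber bottle standing where they are.

Things in the scene. Friction and masses are not known exactly. Their poses are not given: they have to be found in the camera images.
- stand: Yellow round foot of the carousel, fixed to the table, 270 mm across; origin on the table at the carousel's vertical axis, x axis towards the red pointer (a post at 193 to 207 mm from the axis, 102 mm high, with a red cone reaching inwards to 170 mm). 45 degrees counter-clockwise of it a yellow open cage, up to z = 88 mm, holds the brake weight.
- carousel (a joint): Angle of the carousel (plate, jars and hub), rad, counter-clockwise from above positive, unlimited turns; 0 or any whole turn: white-lidded jar at the pointer. Inertia about 0.11 kg m2 (nominal, varies by up to 30 %). Braked by dry friction, mostly of the brake weight: about 0.13 N m in all (nominal, may be half or double that), plus 0.01 N m s/rad.
- white_jar (a point): Centre of the white lid's top, 95 mm from the axis, z = 114 mm; turns with the carousel. The only white lid of the six jars (the others are red). A white patch on the plate lies outside it.
- pointer (a point): Tip of the fixed red pointer, 170 mm from the axis at z = 90 mm.
- crank (a joint): Crank angle relative to the carousel, rad, counter-clockwise positive, unlimited turns, same vertical axis. An oil-filled slip coupling in the hub is the only link to the carousel: driving torque = 0.10 N m s/rad (nominal) times this joint's speed; no spring, no stop; a crank held still brakes the carousel likewise. Direction from axis to knob = stand yaw + carousel + crank.
- knob_mid (a point): Middle of the black crank knob, the grip point, z = 173 mm: upright cylinder, 30 mm diameter, z = 137 to 193 mm, on a 65 mm crank (arm and pin z = 120 to 138 mm; below it the grey hub, 88 mm across, up to z = 116 mm). It spins freely on its pin, so a hand holding it need not turn while it goes round on its circle of 65 mm radius.
- steel_cup: Stainless cup, 80 mm across, 100 mm high, standing loose on the table; origin at the centre of its underside. Leave alone.
- amber_bottle: Amber bottle, 60 mm across, 130 mm high, standing loose on the table; origin at the centre of its underside. Leave alone.
- plate: The carousel's steel plate, 330 mm across, z = 42 to 62 mm, with its six clipped-on jars (50 mm across, every 60 degrees at 95 mm radius, tops at z = 114 mm); about 8.5 kg. Origin on the axis at the plate's underside, x axis towards the white-lidded jar; turns with the carousel. Not to be touched.
- brake_weight: Loose brass block with felt sole, 32 x 40 x 36 mm, about 100 g, lying on the plate's rim at 146 mm from the axis inside the fixed cage (to z = 98 mm); the plate slides under it and it brakes the carousel. Origin at the centre of its underside. Leave it alone in its cage.

How it is judged:
By the outcome, as a careful person would: the job done as asked, in the order asked, and still so for the second after the job is handed in, with the robot touching nothing.
It also fails if it takes over 64 s, if anything falls off the work surface, if the arm or the gripper's body presses on something with over 40 N, if the wrist force passes 120 N, or if a joint passes its speed limit or range.

## Robot

A 6-joint arm with a two-finger parallel gripper is mounted at the origin on the work surface. World frame = base frame: x ahead of the robot, y to its left, z up, the work surface at z = 0. Lengths are in m, angles in rad, forces in N, time in s.
With the tool pointing down it reaches from about 0.35 to 0.85 m from the base axis. Payload 8.1 kg.
Tool frame: the origin (TCP) lies on the centre line of the jaws, within the pads' length; the fingertips stand 17 mm ahead of it and the grasp point (between the pads) lies 2 mm behind it; z points along the fingers, y is the line along which they close (so a half turn about z gives the same grasp; the last joint's range is limited). The gripper opens to 93 mm and grips with 3 to 60 N. Pads are 15 mm wide; open, the fingers measure 128 mm over their backs; the gripper's body (75 mm by 188 mm) begins 65 mm behind the grasp point.
Start: joints at [-1.411, 0.13, 1.488, -0, 1.523, -0.085], TCP at [0.145, -0.582, 0.236] pointing down, gripper open.
Joint ranges: [-2.96, 2.96], [-0.89, 2.26], [0.02, 2.5], [-1.34, 4.48], [0, 2.73], [-2.66, 2.66]. Speed limits (rad/s): [2.39, 2.39, 2.79, 3.14, 3.14, 3.14].

## Interface

Orientations are given as a rotation vector (axis times angle).
In Python, from plant import telemetry, viewer, order gives the robot as it stands.
- The arm moves only by the tool send_rows, never from a script. Its argument "plan" is a list that holds one entry, the list of rows, each a list of 5 numbers: the closure, from -1 (fully open) to 1 (shut), then the shift along the world's x, y, z normalised to -1 to 1, where 1 is 0.2 m, then the turn about the world's z normalised to -1 to 1, where 1 is 60 degrees. A call has 1 to 20 rows; each row is the pose to reach, as a shift and turn from the pose commanded when the call began; what a row does not reach only later rows make up. A row lasts 1/12 s, in which the tool goes at most 41.7 mm and 7.16 degrees, less where a joint would pass 70% of its speed; a pose out of reach is approached as far as the arm can. A call with a number of a shift or a turn outside -1 to 1 is refused whole. A call with a gripper value outside its range is refused whole. The fingers move at their own pace and stop on an object; "force" is the grip in N (left out, the last holds). Time passes only in rows, so rows that repeat a pose let the fingers close. It gives the time, the measured TCP pose, the force, the opening and the grip force at its end, in the units of the state.
- telemetry.read_state(): the state, without advancing time (a new reading comes with each control period).
- viewer.read_camera(name): name is "scene" or "side" or "wrist"; returns (picture, depth): 384x512x3 uint8, blue, green, red; 384x512 float32, m along the optical axis (not along the pixel's ray), 0 where there is no reading.
- viewer.calibration(name): a dict with "camera_matrix" (3x3 intrinsics, pixels), "extrinsics" (4x4, takes a point from camera to world coordinates); the wrist camera has in their place "hand_eye" (4x4, takes a point from camera to tool coordinates, whose origin is the TCP and whose axes are the flange's). Camera axes: x right, y up, looking along -z (the intrinsics and any distortion apply to the point x, -y, -z); pixel columns grow to the right and rows downward; lengths in m; the calibration is good to about 2 mm. A picture is of the moment at which its call begins: read the wrist's pose just before it. calibration takes no time and is no camera call.
- order.close_job(): hands the job in; it is judged then, once.
The state is a dict: "t": time; "q": joint angles; "dq": joint speeds; "joint_torque": joint torques, N m; "tool_pos": TCP position; "orientation": TCP orientation; "force": force on the tool from outside, world axes, zero at the start; "wrist_torque": the same for the moment, N m; "opening": finger opening in m; "gripper_force": force on a finger pad.
Only numpy, scipy, OpenCV 4.12 (cv2) and the standard library are available. Lean on these libraries where they do the work, as an engineer would, in place of code of your own. Each camera call takes 0.05 s, during which the arm holds its last target. There are 200 camera calls.

## Working session

There is one attempt and no reset: what is moved stays moved. The work goes in short steps, Python scripts to look and compute and a tool call to move; the robot and the scene stay as the last step left them, time stands still between calls to the robot, and variables do not carry over. Pictures are saved under pics/ and viewed, at most 10 in all, crops included, and the job is handed in when it is done.

Besides the shell and the picture viewer there is one more tool, called after "Emit:" in YAML: its name, and indented under it one key for each argument. send_rows: Moves the arm, as the interface text tells. Scaled input: -1 to 1 covers 0.2 m each way for a shift and 60 degrees each way for a turn. Its arguments: {"type":"object","properties":{"plan":{"type":"array"},"force":{"type":"number"}},"required":["plan"]}

```bash
ls; mkdir -p pics; python3 - <<'E'
from plant import telemetry, viewer, order
import cv2
print(telemetry.read_state())
for n in("scene","side"):
    p,d=viewer.read_camera(n); cv2.imwrite(f"pics/{n}0.png",p); c=viewer.calibration(n);print(n,c)
E
```

```text
pics
{'t': 0.0, 'q': array([-1.41139157e+00,  1.31103144e-01,  1.48929301e+00, -9.32743567e-06,
        1.52299685e+00, -8.54407457e-02]), 'dq': array([ 0.00061675,  0.00045338, -0.00146092, -0.0017977 ,  0.00121586,
        0.00013778]), 'joint_torque': array([-1.56428436e-03, -5.59839499e+01, -4.91766930e+01,  7.66820298e-02,
        3.48586065e-02, -1.88646695e-04]), 'tool_pos': array([ 0.14535224, -0.58156937,  0.23461454]), 'orientation': array([-3.11629460e+00, -3.83423484e-01,  1.19116238e-04]), 'force': array([-0.24134725, -0.43320749,  0.35655408]), 'wrist_torque': array([-0.00097723, -0.04322404,  0.08347803]), 'gripper_force': 0.0, 'opening': 0.09288263588668136}
scene {'camera_matrix': array([[464.79318724,   0.        , 254.10705394],
       [  0.        , 464.79318724, 184.49772278],
       [  0.        ,   0.        ,   1.        ]]), 'extrinsics': array([[ 0.48403602, -0.71138961,  0.50954288,  1.34129887],
       [ 0.87500546,  0.3992351 , -0.27381887, -0.36936323],
       [-0.0086355 ,  0.578391  ,  0.81571397,  1.25651973],
       [ 0.        ,  0.        ,  0.        ,  1.        ]])}
side {'camera_matrix': array([[378.704846  ,   0.        , 250.32746222],
       [  0.        , 378.704846  , 193.6071695 ],
       [  0.        ,   0.        ,   1.        ]]), 'extrinsics': array([[ 0.98411974,  0.12001441, -0.13078561,  0.53064134],
       [-0.17744573,  0.68433089, -0.70725119, -0.69349673],
       [ 0.00462029,  0.7192272 ,  0.69475959,  0.82811525],
       [ 0.        ,  0.        ,  0.        ,  1.        ]])}
```

View pics/scene0.png

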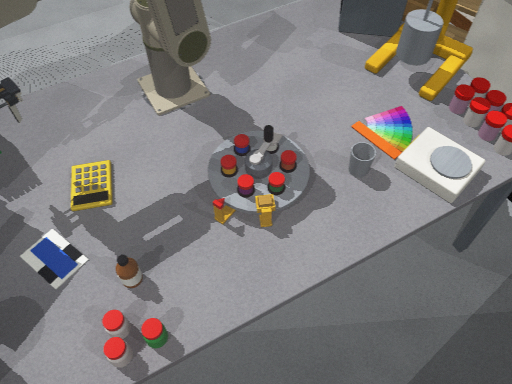

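View pics/side0.png

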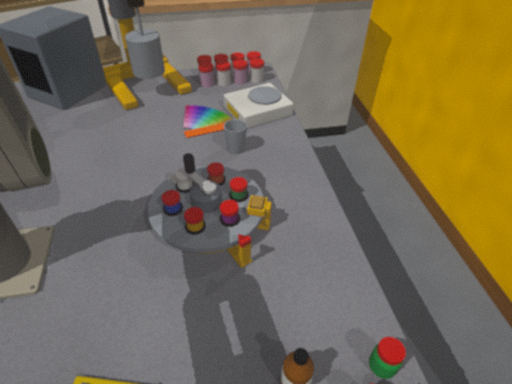

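The scene view shows the carousel hub near (258,160), the black knob at (268,130), the red pointer at (219,204) and the brake cage at (265,208). The cup is at (362,158) and the bottle at (128,270). In the side view the white lid is at about (183,180) and the knob at (189,162).

```bash
cat > h.py <<'E'
import numpy as np, cv2
from plant import telemetry, viewer, order
def cloud(n):
    p,d=viewer.read_camera(n); c=viewer.calibration(n); K=c["camera_matrix"]; T=c["extrinsics"]
    v,u=np.mgrid[:384,:512]
    P=np.stack([(u-K[0,2])/K[0,0]*d,-(v-K[1,2])/K[1,1]*d,-d],-1)@T[:3,:3].T+T[:3,3]
    P[d==0]=np.nan
    return p,cv2.cvtColor(p,cv2.COLOR_BGR2HSV).astype(int),P
def red(h): return ((h[...,0]<8)|(h[...,0]>172))&(h[...,1]>150)&(h[...,2]>80)
E
python3 - <<'E'
from h import *
for n in("scene","side"):
    p,h,P=cloud(n); z=P[...,2]; near=(abs(P[...,0]-.55)<.3)&(abs(P[...,1])<.4)
    print(n)
    def blobs(m,lab,lo=6):
        k,l,s,c=cv2.connectedComponentsWithStats(m.astype(np.uint8))
        for i in range(1,k):
            if s[i,4]>=lo:
                q=P[l==i]; print(lab,c[i].round(1),s[i,4],np.median(q,0).round(4),(np.nanmin(q,0)+np.nanmax(q,0)).round(4)/2)
    blobs(red(h)&(z>.108)&(z<.122),"lid")
    blobs(red(h)&(z>.07)&(z<.104),"ptr")
    blobs((h[...,2]<60)&(z>.183)&(z<.2)&near,"knob")
    blobs((h[...,1]<60)&(h[...,2]>110)&(z>.106)&(z<.12)&near,"white")
    blobs((z>.085)&(z<.105)&(h[...,1]<60)&(P[...,0]>.4),"cup")
    blobs((z>.12)&(z<.14)&(P[...,0]>.2),"bottle",4)
E
```

```text
scene
lid [241.3 140.1] 146 [0.4546 0.0631 0.1153] [0.45105 0.0636  0.11505]
lid [288.2 156.6] 161 [0.587  0.1589 0.1154] [0.58645 0.16025 0.11495]
lid [228.2 161.1] 161 [ 0.5128 -0.0137  0.1158] [ 0.5078  -0.0137   0.11505]
lid [276.4 178.7] 178 [0.6426 0.0825 0.1152] [0.6412  0.0848  0.11475]
lid [245.4 181. ] 182 [ 0.6041 -0.0031  0.1154] [ 0.6039  -0.002    0.11465]
ptr [472.   88.7] 467 [0.626  0.9027 0.0897] [0.62255 0.91655 0.08425]
ptr [487.4 101.4] 508 [0.7005 0.9048 0.09  ] [0.6972 0.9136 0.0848]
ptr [499.3 116.2] 409 [0.7709 0.8839 0.0901] [0.7724  0.90925 0.0844 ]
ptr [507.3 132.7] 133 [0.8375 0.8563 0.0892] [0.8399  0.86735 0.0845 ]
ptr [287.3 165.7] 44 [0.6009 0.1482 0.0882] [0.5934  0.1543  0.08685]
ptr [218.6 203.3] 57 [ 0.6252 -0.1072  0.0997] [ 0.62565 -0.1016   0.09515]
ptr [112.6 319.9] 337 [ 0.8028 -0.4994  0.0815] [ 0.8018  -0.4996   0.07925]
ptr [151.7 328.4] 346 [ 0.8734 -0.4198  0.0816] [ 0.8712  -0.41935  0.07905]
ptr [114.2 347.7] 372 [ 0.8726 -0.5193  0.0815] [ 0.87135 -0.5192   0.07885]
knob [268.2 129.2] 60 [0.5152 0.1258 0.1928] [0.514   0.128   0.19085
[... 2059 characters left out ...]
 0.1309 0.0942] [0.48965 0.1342  0.0947 ]
cup [206.6 202.3] 165 [0.5456 0.0357 0.0954] [0.54535 0.0501  0.09495]
bottle [253.4  10. ] 907 [0.9183 1.4001 0.1298] [0.9678 1.3966 0.13  ]
bottle [461.9  37.4] 566 [1.8195 0.8645 0.1295] [1.81925 0.98905 0.13005]
bottle [134.8  17.2] 18 [0.3111 1.3984 0.1284] [0.30905 1.39845 0.1301 ]
bottle [114.9  19.1] 8 [0.2085 1.3998 0.1239] [0.21175 1.3997  0.1249 ]
bottle [125.9  48.9] 14 [0.2879 1.0086 0.1298] [0.28645 1.01135 0.1296 ]
bottle [148.2  70.4] 148 [0.3872 0.7799 0.1293] [0.3839  0.7997  0.12995]
bottle [202.4 182.8] 267 [0.54   0.0741 0.136 ] [0.5369 0.0821 0.1316]
bottle [300.8 355.8] 208 [ 0.6769 -0.4216  0.1307] [ 0.67815 -0.4195   0.12715]
```

Emit:
send_rows:
  plan:
    - [[-1,0.4575,0.886,0.15,0],[-1,0.4575,0.886,0.15,0],[-1,0.4575,0.886,0.15,0],[-1,0.4575,0.886,0.15,0],[-1,0.4575,0.886,0.15,0]]
  force: 40

```text
t: 0.62
tool_pos: [0.2376, -0.4027, 0.2657]
orientation: [-3.118, -0.383, -0.0]
force: [0.3, 0.7, 1.0]
opening: 0.093
gripper_force: 0.0
```

Emit:
send_rows:
  plan:
    - [[-1,0.4575,0.886,0,0],[-1,0.4575,0.886,0,0],[-1,0.4575,0.886,0,0],[-1,0.4575,0.886,0,0],[-1,0.4575,0.886,0,0]]

```text
t: 1.03
tool_pos: [0.3291, -0.2252, 0.2657]
orientation: [-3.118, -0.384, -0.001]
force: [0.5, -0.8, -0.4]
opening: 0.0931
gripper_force: 0.0
```

Emit:
send_rows:
  plan:
    - [[-1,0.4575,0.886,0,0.1],[-1,0.4575,0.886,0,0.2],[-1,0.4575,0.886,0,0.3],[-1,0.4575,0.886,0,0.3],[-1,0.4575,0.886,0,0.3]]

```text
t: 1.45
tool_pos: [0.4206, -0.0477, 0.2658]
orientation: [-3.019, -0.869, -0.001]
force: [0.4, -0.9, 0.3]
opening: 0.0931
gripper_force: 0.0
```

Emit:
send_rows:
  plan:
    - [[-1,0.4575,0.886,0,0],[-1,0.4575,0.886,0,0],[-1,0.4575,0.886,0,0],[-1,0.4575,0.886,0,0],[-1,0.4575,0.886,0,0],[-1,0.4575,0.886,0,0],[-1,0.4575,0.886,0,0]]

```text
t: 2.03
tool_pos: [0.5113, 0.1281, 0.2648]
orientation: [-3.018, -0.871, 0.003]
force: [-1.2, -0.7, -0.4]
opening: 0.0931
gripper_force: 0.0
```

```bash
python3 - <<'E'
from h import *
print({k:v for k,v in telemetry.read_state().items() if k in("t","q","tool_pos","orientation")})
p,d=viewer.read_camera("wrist"); print(viewer.calibration("wrist"))
q,d2=viewer.read_camera("scene"); cv2.imwrite("pics/w1.png",np.vstack([p,q])[:, :].astype(np.uint8)[::1]) if 0 else cv2.imwrite("pics/w1.png",cv2.resize(np.hstack([p,q]),(800,300)))
cv2.imwrite("pics/wfull.png",p); np.save("wd.npy",d)
E
```

```text
{'t': 2.0333, 'q': array([ 1.48319255e-01, -7.64953378e-02,  1.64595604e+00, -1.33852073e-04,
        1.57386555e+00,  1.15702898e+00]), 'tool_pos': array([0.51133078, 0.12812085, 0.26480336]), 'orientation': array([-3.01824332e+00, -8.71318779e-01,  2.72692478e-03])}
{'camera_matrix': array([[265.24959973,   0.        , 257.95465201],
       [  0.        , 265.24959973, 190.42867572],
       [  0.        ,   0.        ,   1.        ]]), 'hand_eye': array([[ 5.65443345e-04,  9.71097773e-01,  2.38681368e-01,
         6.56936688e-02],
       [ 9.99999559e-01, -7.27937339e-04,  5.92653021e-04,
         1.96946669e-04],
       [ 7.49269109e-04,  2.38680928e-01, -9.71097757e-01,
        -1.49318103e-01],
       [ 0.00000000e+00,  0.00000000e+00,  0.00000000e+00,
         1.00000000e+00]])}
```

View pics/w1.png

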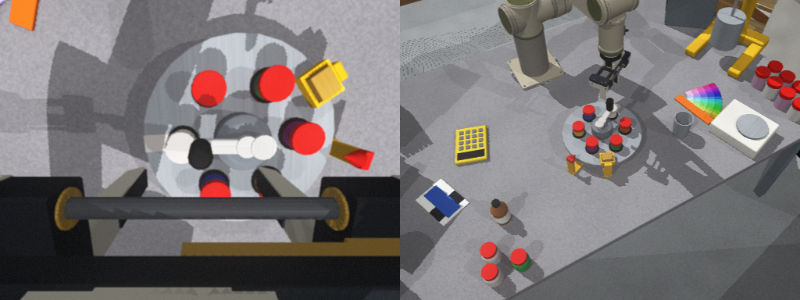

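The wrist view (half scale) shows the knob at (200,152), the white lid at (178,148) and the hub at (240,145). The pointer is at (355,158) and the brake weight in its cage at (322,82). Nothing is in the way of the descent.

```bash
cat >> h.py <<'E'
from scipy.spatial.transform import Rotation as R
def wcloud(p=None,d=None,s=None):
    if s is None: s=telemetry.read_state()
    if p is None: p,d=viewer.read_camera("wrist")
    c=viewer.calibration("wrist"); K=c["camera_matrix"]
    T=np.eye(4); T[:3,:3]=R.from_rotvec(s["orientation"]).as_matrix(); T[:3,3]=s["tool_pos"]; T=T@c["hand_eye"]
    v,u=np.mgrid[:384,:512]
    P=np.stack([(u-K[0,2])/K[0,0]*d,-(v-K[1,2])/K[1,1]*d,-d],-1)@T[:3,:3].T+T[:3,3]
    P[d==0]=np.nan
    return p,cv2.cvtColor(p,cv2.COLOR_BGR2HSV).astype(int),P
E
python3 - <<'E'
from h import *
p,h,P=wcloud(cv2.imread("pics/wfull.png"),np.load("wd.npy")); z=P[...,2]
def blobs(m,lab,lo=30):
    k,l,s,c=cv2.connectedComponentsWithStats(m.astype(np.uint8))
    for i in range(1,k):
        if s[i,4]>=lo:
            q=P[l==i]; print(lab,c[i].round(1),s[i,4],np.median(q,0).round(4),((np.nanmin(q,0)+np.nanmax(q,0))/2).round(4))
blobs(red(h)&(z>.107)&(z<.122),"lid")
blobs(red(h)&(z>.07)&(z<.104),"ptr")
blobs((z>.18)&(z<.2)&(P[...,0]>.45),"knob")
blobs((h[...,1]<60)&(h[...,2]>150)&(z>.107)&(z<.12),"white")
E
```

```text
lid [353.2 106.4] 1724 [0.6379 0.0844 0.1148] [0.6381 0.0834 0.1122]
lid [267.  112.9] 1619 [0.5829 0.1596 0.1147] [0.5826 0.1593 0.114 ]
lid [392.9 176.9] 1453 [ 0.6002 -0.001   0.1146] [ 0.6001 -0.0029  0.1122]
lid [275.2 242.3] 667 [0.4603 0.0701 0.1145] [0.4564 0.0653 0.1118]
ptr [460.4 202.8] 591 [ 0.6194 -0.0996  0.1003] [ 0.623  -0.1018  0.0962]
knob [255.6 200.3] 868 [0.5119 0.129  0.193 ] [0.5102 0.1281 0.1881]
white [305.1 160.4] 44 [0.5617 0.0956 0.1164] [0.5629 0.0954 0.1163]
white [227.8 187.8] 1120 [0.4874 0.153  0.1147] [0.4885 0.1516 0.113 ]
white [307.5 206.6] 748 [0.518  0.0611 0.115 ] [0.52   0.0636 0.1135]
```

Emit:
send_rows:
  plan:
    - [[-1,0.002,0.002,-0.15,0],[-1,0.002,0.002,-0.3,0],[-1,0.002,0.002,-0.4,0],[-1,0.002,0.002,-0.475,0],[-1,0.002,0.002,-0.475,0],[1,0.002,0.002,-0.475,0],[1,0.002,0.002,-0.475,0],[1,0.002,0.002,-0.475,0],[1,0.002,0.002,-0.475,0],[1,0.002,0.002,-0.475,0],[1,0.002,0.002,-0.475,0],[1,0.002,0.002,-0.475,0],[1,0.002,0.002,-0.475,0]]
  force: 40

```text
t: 3.22
tool_pos: [0.5119, 0.1272, 0.1707]
orientation: [3.02, 0.867, 0.0]
force: [-0.6, -0.5, -0.9]
opening: 0.0447
gripper_force: 0.0
```

```bash
python3 - <<'E'
from h import *
s=telemetry.read_state();print(s["tool_pos"],s["opening"],s["gripper_force"],s["force"],s["q"])
a=[viewer.read_camera(n)[0] for n in("wrist","scene","side")]
cv2.imwrite("pics/g.png",np.vstack([cv2.resize(a[0],(400,300)),cv2.resize(a[1][80:260,140:380],(400,300))]))
E
```

```text
[0.51187598 0.12716019 0.17073633] 0.04467159752122173 0.0 [-0.60586993 -0.51204926 -0.88048183] [ 1.46264853e-01 -2.61705261e-02  1.76985170e+00 -1.07683337e-06
  1.39777804e+00  1.15794371e+00]
```

View pics/g.png

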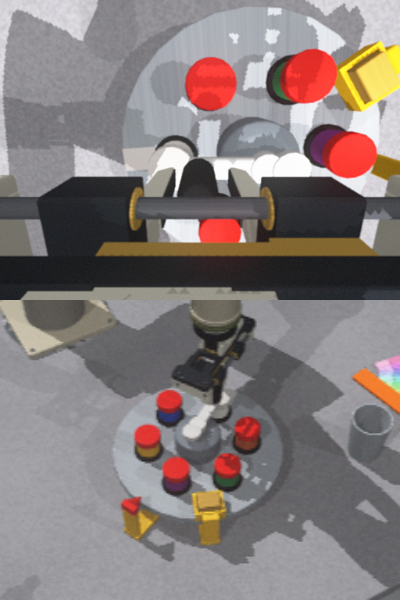

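The fingers are centred on the knob and still closing (44 mm open).

Emit:
send_rows:
  plan:
    - [[1,0,0,0,0],[1,0,0,0,0],[1,0,0,0,0],[1,0,0,0,0],[1,0,0,0,0],[1,0,0,0,0]]

```text
t: 3.87
tool_pos: [0.5107, 0.1293, 0.1706]
orientation: [-3.015, -0.867, 0.002]
force: [-6.5, 9.8, 4.2]
opening: 0.0292
gripper_force: 40.0
```

```bash
cat >> h.py <<'E'
AX=np.array([.5453,.0732])
def rows(a0,seq,Rr=.065):
    """a0: present commanded knob angle (deg), seq: angle advance per row (deg) -> rows"""
    a=np.radians(a0+np.cumsum(seq)); b=np.radians(a0)
    for x,y in zip((np.cos(a)-np.cos(b))*Rr/.2,(np.sin(a)-np.sin(b))*Rr/.2): print(f"[1,{x:.3f},{y:.3f},0,0]",end=",")
    print("\nend",a0+sum(seq))
E
python3 - <<'E'
from h import *
s=telemetry.read_state();print(s["t"],s["tool_pos"],s["opening"],s["gripper_force"],s["force"])
r=s["tool_pos"][:2]-AX; print(np.hypot(*r),np.degrees(np.arctan2(r[1],r[0])))
rows(121,[3,6,8,10,12,13,13])
E
```

```text
3.8667 [0.51067545 0.12934414 0.17064899] 0.029216661562395968 40.00119125470519 [-6.5145501   9.82333675  4.15543599]
0.06596228872801442 121.66247394854837
[1,-0.014,-0.009,0,0],[1,-0.042,-0.030,0,0],[1,-0.074,-0.061,0,0],[1,-0.108,-0.106,0,0],[1,-0.138,-0.167,0,0],[1,-0.155,-0.239,0,0],[1,-0.156,-0.313,0,0],
end 186
```

```bash
cat >> h.py <<'E'
AX=np.array([.5449,.074]); PTR=-65.5
def angle(cam="scene",off=(.0010,.0002),verbose=1):
    """white jar angle (deg, world) from one picture"""
    t=telemetry.read_state()["t"]; p,h,P=cloud(cam) if cam!="wrist" else wcloud()
    c=AX+np.array(off); d=P[...,:2]-c; r=np.hypot(d[...,0],d[...,1]); th=np.degrees(np.arctan2(d[...,1],d[...,0])); z=P[...,2]
    lid=(z>.107)&(z<.122)&(r>.066)&(r<.124)
    k,l,s,_=cv2.connectedComponentsWithStats((red(h)&lid).astype(np.uint8)); B=[]
    for i in range(1,k):
        if s[i,4]>60:
            q=P[l==i][:,:2]; m=(q.min(0)+q.max(0))/2-c; B.append((np.degrees(np.arctan2(m[1],m[0])),np.hypot(*m),s[i,4]))
    g=[b for b in B if abs(b[1]-.095)<.006]
    ph=np.degrees(np.angle(sum(np.exp(6j*np.radians(b[0])) for b in g)))/6
    w=lid&(h[...,1]<60)&(h[...,2]>110)
    slot=lambda m:np.bincount(np.round((th[m]-ph)/60).astype(int)%6,minlength=6)
    print(f"t={t:.3f} phase={ph:.1f} slots",[round(ph+60*i)%360 for i in range(6)],"red",slot(red(h)&lid),"white",slot(w),"n",len(g), [round(float(b[0]-ph+30)%60-30,1) for b in g])
    return t,ph,p
def rows(a0,seq,dx=0,dy=0,Rr=.065):
    a=np.radians(a0+np.cumsum(seq)); b=np.radians(a0)
    print(",".join(f"[1,{x:.3f},{y:.3f},0,0]" for x,y in zip(dx+(np.cos(a)-np.cos(b))*Rr/.2,dy+(np.sin(a)-np.sin(b))*Rr/.2)),"\nend",(a0+sum(seq))%360)
def force(a=None):
    s=telemetry.read_state(); d=s["tool_pos"][:2]-AX; r=np.hypot(*d); u=d/r; f=s["force"][:2]
    print(f"t={s['t']:.3f} knob ang {np.degrees(np.arctan2(d[1],d[0]))%360:.1f} r={r*1e3:.1f}mm Frad={f@u:.1f} Ftan={f@[-u[1],u[0]]:.1f} grip {s['gripper_force']:.0f} open {s['opening']:.4f}")
E
python3 - <<'E'
from h import *
angle(); angle("side",(-.0005,-.003)); 
rows(121.6,[1,3,5,7,9,10]+[11]*14,-.006,.0105)
E
```

```text
t=3.867 phase=6.5 slots [7, 67, 127, 187, 247, 307] red [174 162   0 147 168 175] white [ 1  0 57  2  1  0] n 5 [0.4, -1.6, 1.3, -0.7, 0.6]
t=3.917 phase=6.3 slots [6, 66, 126, 186, 246, 306] red [173 150   0 189 233 225] white [  0   0 125   0   0   0] n 5 [-1.0, 0.6, 0.2, 0.1, 0.1]
[1,-0.011,0.007,0,0],[1,-0.025,-0.002,0,0],[1,-0.047,-0.020,0,0],[1,-0.076,-0.047,0,0],[1,-0.107,-0.087,0,0],[1,-0.134,-0.137,0,0],[1,-0.153,-0.197,0,0],[1,-0.161,-0.258,0,0],[1,-0.156,-0.321,0,0],[1,-0.140,-0.381,0,0],[1,-0.113,-0.437,0,0],[1,-0.075,-0.486,0,0],[1,-0.029,-0.528,0,0],[1,0.025,-0.560,0,0],[1,0.083,-0.581,0,0],[1,0.145,-0.591,0,0],[1,0.207,-0.588,0,0],[1,0.268,-0.574,0,0],[1,0.325,-0.549,0,0],[1,0.376,-0.513,0,0] 
end 310.6
```

Emit:
send_rows:
  plan:
    - [[1,-0.011,0.007,0,0],[1,-0.025,-0.002,0,0],[1,-0.047,-0.02,0,0],[1,-0.076,-0.047,0,0],[1,-0.107,-0.087,0,0],[1,-0.134,-0.137,0,0],[1,-0.153,-0.197,0,0],[1,-0.161,-0.258,0,0],[1,-0.156,-0.321,0,0],[1,-0.14,-0.381,0,0],[1,-0.113,-0.437,0,0],[1,-0.075,-0.486,0,0],[1,-0.029,-0.528,0,0],[1,0.025,-0.56,0,0],[1,0.083,-0.581,0,0],[1,0.145,-0.591,0,0],[1,0.207,-0.588,0,0],[1,0.268,-0.574,0,0],[1,0.325,-0.549,0,0],[1,0.376,-0.513,0,0]]

```text
t: 5.63
tool_pos: [0.586, 0.0237, 0.1705]
orientation: [-3.019, -0.865, 0.004]
force: [-5.8, 3.4, 2.7]
opening: 0.0293
gripper_force: 40.0
```

```bash
python3 - <<'E'
from h import *
force(); angle()
rows(310.6,[11]*20)
E
```

```text
t=5.633 knob ang 309.2 r=64.9mm Frad=-6.3 Ftan=-2.3 grip 40 open 0.0293
t=5.633 phase=-6.3 slots [354, 54, 114, 174, 234, 294] red [174 161 147   0   5 177] white [3 0 0 1 0 4] n 4 [-0.0, -0.9, 0.7, 0.3]
[1,0.043,0.045,0,0],[1,0.077,0.097,0,0],[1,0.100,0.155,0,0],[1,0.112,0.216,0,0],[1,0.112,0.278,0,0],[1,0.100,0.340,0,0],[1,0.077,0.397,0,0],[1,0.042,0.450,0,0],[1,-0.001,0.494,0,0],[1,-0.052,0.530,0,0],[1,-0.109,0.555,0,0],[1,-0.170,0.569,0,0],[1,-0.232,0.571,0,0],[1,-0.293,0.561,0,0],[1,-0.352,0.540,0,0],[1,-0.405,0.508,0,0],[1,-0.451,0.466,0,0],[1,-0.489,0.416,0,0],[1,-0.516,0.360,0,0],[1,-0.532,0.300,0,0] 
end 170.60000000000002
```

Emit:
send_rows:
  plan:
    - [[1,0.043,0.045,0,0],[1,0.077,0.097,0,0],[1,0.1,0.155,0,0],[1,0.112,0.216,0,0],[1,0.112,0.278,0,0],[1,0.1,0.34,0,0],[1,0.077,0.397,0,0],[1,0.042,0.45,0,0],[1,-0.001,0.494,0,0],[1,-0.052,0.53,0,0]]

```text
t: 6.52
tool_pos: [0.5757, 0.1322, 0.1707]
orientation: [-3.019, -0.868, -0.001]
force: [2.3, -0.1, -1.4]
opening: 0.029
gripper_force: 40.0
```

```bash
python3 - <<'E'
from h import *
force(); angle()
E
```

```text
t=6.517 knob ang 62.1 r=65.8mm Frad=1.0 Ftan=-2.0 grip 40 open 0.0290
t=6.517 phase=-13.7 slots [346, 46, 106, 166, 226, 286] red [179 160   0 134   0 171] white [  3   2   0   0 170   2] n 4 [0.0, -0.5, 0.1, 0.4]
```

Emit:
send_rows:
  plan:
    - [[1,-0.057,0.025,0,0],[1,-0.118,0.039,0,0],[1,-0.18,0.041,0,0],[1,-0.241,0.031,0,0],[1,-0.3,0.01,0,0],[1,-0.353,-0.022,0,0],[1,-0.399,-0.064,0,0],[1,-0.437,-0.114,0,0],[1,-0.464,-0.17,0,0],[1,-0.48,-0.23,0,0]]

```text
t: 7.4
tool_pos: [0.4805, 0.0839, 0.1707]
orientation: [3.019, 0.867, 0.004]
force: [14.0, -1.1, -7.3]
opening: 0.0293
gripper_force: 40.0
```

```bash
python3 - <<'E'
from h import *
force(); angle()
rows(170.6,[12.5]*20)
E
```

```text
t=7.400 knob ang 171.3 r=65.1mm Frad=-14.0 Ftan=-1.1 grip 40 open 0.0293
t=7.400 phase=-19.4 slots [341, 41, 101, 161, 221, 281] red [181 164 155  41 156   0] white [  0   0   0   2   2 185] n 4 [0.4, 0.6, -1.3, 0.3]
[1,-0.004,-0.071,0,0],[1,0.008,-0.140,0,0],[1,0.034,-0.206,0,0],[1,0.074,-0.265,0,0],[1,0.125,-0.313,0,0],[1,0.186,-0.349,0,0],[1,0.254,-0.371,0,0],[1,0.324,-0.378,0,0],[1,0.394,-0.370,0,0],[1,0.461,-0.346,0,0],[1,0.521,-0.309,0,0],[1,0.572,-0.259,0,0],[1,0.610,-0.200,0,0],[1,0.635,-0.134,0,0],[1,0.645,-0.064,0,0],[1,0.640,0.007,0,0],[1,0.620,0.074,0,0],[1,0.585,0.136,0,0],[1,0.538,0.189,0,0],[1,0.480,0.230,0,0] 
end 60.60000000000002
```

Carousel speed is about 10.2 rpm at 11°/row, including the camera pauses, so I'm raising it to 11.5°/row.

```bash
python3 - <<'E'
from h import *
for a in(170.6,40.6,270.6,140.6,10.6): rows(a,[11.5]*20)
E
```

```text
[1,-0.004,-0.065,0,0],[1,0.005,-0.130,0,0],[1,0.026,-0.191,0,0],[1,0.060,-0.247,0,0],[1,0.104,-0.295,0,0],[1,0.156,-0.333,0,0],[1,0.215,-0.361,0,0],[1,0.279,-0.375,0,0],[1,0.344,-0.377,0,0],[1,0.408,-0.366,0,0],[1,0.469,-0.342,0,0],[1,0.523,-0.307,0,0],[1,0.570,-0.262,0,0],[1,0.607,-0.208,0,0],[1,0.632,-0.148,0,0],[1,0.644,-0.084,0,0],[1,0.644,-0.019,0,0],[1,0.630,0.045,0,0],[1,0.605,0.105,0,0],[1,0.567,0.158,0,0] 
end 40.60000000000002
[1,-0.047,0.045,0,0],[1,-0.102,0.080,0,0],[1,-0.163,0.103,0,0],[1,-0.227,0.113,0,0],[1,-0.293,0.110,0,0],[1,-0.356,0.095,0,0],[1,-0.415,0.067,0,0],[1,-0.467,0.028,0,0],[1,-0.510,-0.021,0,0],[1,-0.543,-0.077,0,0],[1,-0.564,-0.139,0,0],[1,-0.572,-0.204,0,0],[1,-0.567,-0.268,0,0],[1,-0.549,-0.331,0,0],[1,-0.519,-0.389,0,0],[1,-0.478,-0.440,0,0],[1,-0.428,-0.481,0,0],[1,-0.371,-0.512,0,0],[1,-0.308,-0.531,0,0],[1,-0.243,-0.536,0,0] 
end 270.6
[1,0.065,0.007,0,0],[1,0.127,0.027,0,0],[1,0.183,0.059,0,0],[1,0.233,0.102,0,0],[1,0.273,0.153,0,0],[1,0.301,0.212,0,0],[1,0.318,0.275,0,0],[1,0.321,0.340,0,0],[1,0.312,0.404,0,0],[1,0.290,0.465,0,0],[1,0.256,0.521,0
[... 400 characters left out ...]
99,0,0],[1,0.170,-0.521,0,0],[1,0.235,-0.531,0,0],[1,0.300,-0.528,0,0],[1,0.363,-0.511,0,0],[1,0.421,-0.483,0,0],[1,0.473,-0.444,0,0],[1,0.516,-0.395,0,0],[1,0.548,-0.338,0,0],[1,0.569,-0.276,0,0],[1,0.576,-0.211,0,0],[1,0.571,-0.147,0,0] 
end 10.600000000000023
[1,-0.018,0.062,0,0],[1,-0.049,0.120,0,0],[1,-0.090,0.170,0,0],[1,-0.141,0.212,0,0],[1,-0.198,0.242,0,0],[1,-0.261,0.260,0,0],[1,-0.326,0.265,0,0],[1,-0.390,0.257,0,0],[1,-0.452,0.237,0,0],[1,-0.509,0.204,0,0],[1,-0.558,0.161,0,0],[1,-0.597,0.110,0,0],[1,-0.625,0.051,0,0],[1,-0.641,-0.012,0,0],[1,-0.644,-0.077,0,0],[1,-0.634,-0.142,0,0],[1,-0.611,-0.203,0,0],[1,-0.577,-0.258,0,0],[1,-0.532,-0.305,0,0],[1,-0.479,-0.343,0,0] 
end 240.6
```

Emit:
send_rows:
  plan:
    - [[1,-0.004,-0.065,0,0],[1,0.005,-0.13,0,0],[1,0.026,-0.191,0,0],[1,0.06,-0.247,0,0],[1,0.104,-0.295,0,0],[1,0.156,-0.333,0,0],[1,0.215,-0.361,0,0],[1,0.279,-0.375,0,0],[1,0.344,-0.377,0,0],[1,0.408,-0.366,0,0],[1,0.469,-0.342,0,0],[1,0.523,-0.307,0,0],[1,0.57,-0.262,0,0],[1,0.607,-0.208,0,0],[1,0.632,-0.148,0,0],[1,0.644,-0.084,0,0],[1,0.644,-0.019,0,0],[1,0.63,0.045,0,0],[1,0.605,0.105,0,0],[1,0.567,0.158,0,0]]

```text
t: 9.12
tool_pos: [0.5937, 0.118, 0.1708]
orientation: [-3.019, -0.868, -0.001]
force: [2.8, 0.5, -1.8]
opening: 0.029
gripper_force: 40.0
```

```bash
python3 - <<'E'
from h import *
force(); angle()
E
```

```text
t=9.117 knob ang 42.1 r=65.7mm Frad=2.5 Ftan=-1.5 grip 40 open 0.0290
t=9.117 phase=-20.7 slots [339, 39, 99, 159, 219, 279] red [181   0  10 133 152 176] white [  2 177   0   0   1   2] n 4 [-0.0, -0.3, 0.2, 0.2]
```

Emit:
send_rows:
  plan:
    - [[1,-0.047,0.045,0,0],[1,-0.102,0.08,0,0],[1,-0.163,0.103,0,0],[1,-0.227,0.113,0,0],[1,-0.293,0.11,0,0],[1,-0.356,0.095,0,0],[1,-0.415,0.067,0,0],[1,-0.467,0.028,0,0],[1,-0.51,-0.021,0,0],[1,-0.543,-0.077,0,0],[1,-0.564,-0.139,0,0],[1,-0.572,-0.204,0,0],[1,-0.567,-0.268,0,0],[1,-0.549,-0.331,0,0],[1,-0.519,-0.389,0,0],[1,-0.478,-0.44,0,0],[1,-0.428,-0.481,0,0],[1,-0.371,-0.512,0,0],[1,-0.308,-0.531,0,0],[1,-0.243,-0.536,0,0]]

```text
t: 10.83
tool_pos: [0.5447, 0.0095, 0.1705]
orientation: [-3.018, -0.866, 0.002]
force: [-2.3, 6.0, 1.6]
opening: 0.0293
gripper_force: 40.0
```

```bash
python3 - <<'E'
from h import *
force(); angle()
E
```

```text
t=10.833 knob ang 269.9 r=64.5mm Frad=-6.0 Ftan=-2.3 grip 40 open 0.0293
t=10.833 phase=-12.6 slots [347, 47, 107, 167, 227, 287] red [174 165 152   0   0 177] white [ 0  0  0 52  0  3] n 4 [-0.5, -0.2, 0.7, -0.0]
```

The last interval averaged 12.4 rpm, so I'll hold this speed.

Emit:
send_rows:
  plan:
    - [[1,0.065,0.007,0,0],[1,0.127,0.027,0,0],[1,0.183,0.059,0,0],[1,0.233,0.102,0,0],[1,0.273,0.153,0,0],[1,0.301,0.212,0,0],[1,0.318,0.275,0,0],[1,0.321,0.34,0,0],[1,0.312,0.404,0,0],[1,0.29,0.465,0,0],[1,0.256,0.521,0,0],[1,0.212,0.569,0,0],[1,0.159,0.607,0,0],[1,0.099,0.633,0,0],[1,0.036,0.648,0,0],[1,-0.029,0.649,0,0],[1,-0.094,0.637,0,0],[1,-0.154,0.613,0,0],[1,-0.208,0.577,0,0],[1,-0.255,0.531,0,0]]

```text
t: 12.55
tool_pos: [0.4935, 0.1147, 0.1706]
orientation: [3.018, 0.867, 0.001]
force: [11.1, -6.9, -4.0]
opening: 0.0291
gripper_force: 40.0
```

```bash
python3 - <<'E'
from h import *
force(); angle()
E
```

```text
t=12.550 knob ang 141.6 r=65.5mm Frad=-13.0 Ftan=-1.5 grip 40 open 0.0291
t=12.550 phase=2.3 slots [2, 62, 122, 182, 242, 302] red [178 161 149 149 167   0] white [  3   0   0   0   1 183] n 5 [1.3, -0.4, 0.5, -0.9, -0.5]
```

Emit:
send_rows:
  plan:
    - [[1,-0.036,-0.054,0,0],[1,-0.061,-0.115,0,0],[1,-0.073,-0.179,0,0],[1,-0.072,-0.244,0,0],[1,-0.058,-0.307,0,0],[1,-0.031,-0.367,0,0],[1,0.006,-0.42,0,0],[1,0.054,-0.464,0,0],[1,0.109,-0.499,0,0],[1,0.17,-0.521,0,0],[1,0.235,-0.531,0,0],[1,0.3,-0.528,0,0],[1,0.363,-0.511,0,0],[1,0.421,-0.483,0,0],[1,0.473,-0.444,0,0],[1,0.516,-0.395,0,0],[1,0.548,-0.338,0,0],[1,0.569,-0.276,0,0],[1,0.576,-0.211,0,0],[1,0.571,-0.147,0,0]]

```text
t: 14.27
tool_pos: [0.6091, 0.0866, 0.1708]
orientation: [3.019, 0.866, 0.003]
force: [5.3, -1.2, -3.4]
opening: 0.0291
gripper_force: 40.0
```

```bash
python3 - <<'E'
from h import *
force(); angle()
rows(10.6,[11]*20)
rows(230.6,[11]*20)
E
```

```text
t=14.267 knob ang 11.1 r=65.4mm Frad=5.0 Ftan=-2.2 grip 40 open 0.0291
t=14.267 phase=14.0 slots [14, 74, 134, 194, 254, 314] red [169   0  20 153 168 179] white [  5 162   0   1   0   1] n 4 [0.4, -0.1, -0.4, 0.1]
[1,-0.017,0.060,0,0],[1,-0.046,0.115,0,0],[1,-0.084,0.164,0,0],[1,-0.131,0.205,0,0],[1,-0.185,0.236,0,0],[1,-0.244,0.256,0,0],[1,-0.306,0.265,0,0],[1,-0.368,0.262,0,0],[1,-0.428,0.246,0,0],[1,-0.485,0.220,0,0],[1,-0.535,0.183,0,0],[1,-0.578,0.138,0,0],[1,-0.611,0.085,0,0],[1,-0.633,0.027,0,0],[1,-0.643,-0.035,0,0],[1,-0.642,-0.097,0,0],[1,-0.629,-0.158,0,0],[1,-0.605,-0.215,0,0],[1,-0.570,-0.267,0,0],[1,-0.526,-0.311,0,0] 
end 230.6
[1,0.052,-0.035,0,0],[1,0.109,-0.059,0,0],[1,0.170,-0.072,0,0],[1,0.232,-0.073,0,0],[1,0.294,-0.062,0,0],[1,0.352,-0.039,0,0],[1,0.405,-0.006,0,0],[1,0.450,0.036,0,0],[1,0.487,0.087,0,0],[1,0.513,0.143,0,0],[1,0.528,0.204,0,0],[1,0.531,0.266,0,0],[1,0.522,0.328,0,0],[1,0.502,0.386,0,0],[1,0.471,0.440,0,0],[1,0.430,0.487,0,0],[1,0.380,0.526,0,0],[1,0.325,0.554,0,0],[1,0.265,0.571,0,0],[1,0.203,0.576,0,0] 
end 90.60000000000002
```

Emit:
send_rows:
  plan:
    - [[1,-0.017,0.06,0,0],[1,-0.046,0.115,0,0],[1,-0.084,0.164,0,0],[1,-0.131,0.205,0,0],[1,-0.185,0.236,0,0],[1,-0.244,0.256,0,0],[1,-0.306,0.265,0,0],[1,-0.368,0.262,0,0],[1,-0.428,0.246,0,0],[1,-0.485,0.22,0,0],[1,-0.535,0.183,0,0],[1,-0.578,0.138,0,0],[1,-0.611,0.085,0,0],[1,-0.633,0.027,0,0],[1,-0.643,-0.035,0,0],[1,-0.642,-0.097,0,0],[1,-0.629,-0.158,0,0],[1,-0.605,-0.215,0,0],[1,-0.57,-0.267,0,0],[1,-0.526,-0.311,0,0]]

```text
t: 15.98
tool_pos: [0.503, 0.0249, 0.1706]
orientation: [-3.017, -0.867, -0.002]
force: [4.9, 8.9, -1.2]
opening: 0.0294
gripper_force: 40.0
```

```bash
python3 - <<'E'
from h import *
force(); angle()
E
```

```text
t=15.983 knob ang 229.6 r=64.5mm Frad=-10.0 Ftan=-2.0 grip 40 open 0.0294
t=15.983 phase=23.1 slots [23, 83, 143, 203, 263, 323] red [171 156 150   0 168 180] white [0 0 0 0 0 0] n 5 [0.4, -0.6, 1.3, -1.0, -0.1]
```

Emit:
send_rows:
  plan:
    - [[1,0.052,-0.035,0,0],[1,0.109,-0.059,0,0],[1,0.17,-0.072,0,0],[1,0.232,-0.073,0,0],[1,0.294,-0.062,0,0],[1,0.352,-0.039,0,0],[1,0.405,-0.006,0,0],[1,0.45,0.036,0,0],[1,0.487,0.087,0,0],[1,0.513,0.143,0,0],[1,0.528,0.204,0,0],[1,0.531,0.266,0,0],[1,0.522,0.328,0,0],[1,0.502,0.386,0,0],[1,0.471,0.44,0,0],[1,0.43,0.487,0,0],[1,0.38,0.526,0,0],[1,0.325,0.554,0,0],[1,0.265,0.571,0,0],[1,0.203,0.576,0,0]]

```text
t: 17.7
tool_pos: [0.5424, 0.1398, 0.1706]
orientation: [-3.019, -0.868, 0.001]
force: [1.4, -3.7, 1.0]
opening: 0.0293
gripper_force: 40.0
```

```bash
python3 - <<'E'
from h import *
force(); angle()
E
```

```text
t=17.700 knob ang 92.2 r=65.8mm Frad=-3.7 Ftan=-1.3 grip 40 open 0.0293
t=17.700 phase=29.6 slots [30, 90, 150, 210, 270, 330] red [172 137  23 160 176   0] white [  0   0   0   0   0 191] n 4 [0.5, -0.6, 0.6, -0.6]
```

```bash
cat > fit.py <<'E'
from h import *
from scipy.optimize import least_squares
calls=[[0,0,0,0]] # placeholder
E
cat > model.py <<'E'
import numpy as np
from scipy.optimize import least_squares
obs=[(3.917,126.4),(5.633,173.7),(6.517,226.3),(7.4,280.6),(9.117,399.3),(10.833,527.4),(12.55,662.3),(14.267,794),(15.983,923.1),(17.7,1049.6)]
prof=[(3.967,[1,3,5,7,9,10]+[11]*14),(5.683,[11]*10),(6.567,[11]*10)]+[(t,[11.5]*20) for t in(7.45,9.167,10.883,12.6)]+[(t,[11]*20) for t in(14.317,16.033)]
def crank(prof,lag):
    T=[0];A=[121.6]
    for t0,s in prof:
        T.append(t0+lag);A.append(A[-1])
        for i,d in enumerate(s): T.append(t0+lag+(i+1)/12);A.append(A[-1]+d)
    T.append(1e3);A.append(A[-1]); return np.array(T),np.array(A)
def sim(p,prof,tend,dt=.002,lag=.04):
    a,f=p; T,A=crank(prof,lag); t=np.arange(3.9,tend,dt); v=np.gradient(np.interp(t,T,A),dt)
    w=0.;th=126.4;W=[];TH=[]
    for x in v:
        acc=a*(x-w)-.1*a*w
        if w<=0 and abs(acc)<f: w=0.
        else: w=max(0.,w+dt*(acc-f))
        th+=w*dt;W.append(w);TH.append(th)
    return t,np.array(W),np.array(TH)
def res(p):
    t,W,TH=sim(p,prof,17.75); return np.interp([o[0] for o in obs],t,TH)-[o[1] for o in obs]
def fit():
    s=least_squares(res,[.9,45],x_scale=[.3,20],diff_step=.02); return s.x
E
python3 - <<'E'
from model import *
p=fit(); print(p,res(p).round(1))
t,W,TH=sim(p,prof,17.75)
ok=(W/6>10); print("max rpm",W.max()/6,"last below10 t",t[~ok][-1], "min/max after 9",W[t>9].min()/6, "now",W[-1]/6)
E
```

```text
[ 0.92886394 45.88918031] [ 0.  -3.4 -4.5 -2.2  2.1  4.3  1.2  1.5 -0.3 -3. ]
max rpm 13.191742847875892 last below10 t 6.649999999999697 min/max after 9 11.4703793133474 now 12.136156985034146
```

```bash
python3 - <<'E'
from model import *
from h import rows
p=fit()
A=[10.8]*20; B=list(np.linspace(10.6,5.8,20).round(1))
P=prof+[(17.75,A),(17.75+20/12,B)]
t,W,TH=sim(p,P,17.75+40/12)
print(TH[-1]-1374,W[-1]); 
rows(90.6,A); rows(90.6+216,B); print(sum(B))
E
```

```text
-103.11311042855505 44.549361108968334
[1,-0.061,-0.006,0,0],[1,-0.119,-0.024,0,0],[1,-0.174,-0.052,0,0],[1,-0.222,-0.090,0,0],[1,-0.262,-0.137,0,0],[1,-0.292,-0.190,0,0],[1,-0.312,-0.247,0,0],[1,-0.321,-0.308,0,0],[1,-0.319,-0.369,0,0],[1,-0.305,-0.429,0,0],[1,-0.280,-0.485,0,0],[1,-0.245,-0.535,0,0],[1,-0.201,-0.578,0,0],[1,-0.150,-0.611,0,0],[1,-0.094,-0.635,0,0],[1,-0.034,-0.648,0,0],[1,0.027,-0.649,0,0],[1,0.088,-0.639,0,0],[1,0.145,-0.618,0,0],[1,0.197,-0.586,0,0] 
end 306.6
[1,0.045,0.040,0,0],[1,0.080,0.086,0,0],[1,0.107,0.137,0,0],[1,0.123,0.190,0,0],[1,0.131,0.244,0,0],[1,0.129,0.297,0,0],[1,0.120,0.347,0,0],[1,0.103,0.394,0,0],[1,0.079,0.437,0,0],[1,0.051,0.475,0,0],[1,0.019,0.507,0,0],[1,-0.017,0.533,0,0],[1,-0.054,0.554,0,0],[1,-0.093,0.570,0,0],[1,-0.132,0.580,0,0],[1,-0.170,0.585,0,0],[1,-0.207,0.586,0,0],[1,-0.243,0.582,0,0],[1,-0.277,0.575,0,0],[1,-0.308,0.565,0,0] 
end 110.60000000000002
164.0
```

Emit:
send_rows:
  plan:
    - [[1,-0.061,-0.006,0,0],[1,-0.119,-0.024,0,0],[1,-0.174,-0.052,0,0],[1,-0.222,-0.09,0,0],[1,-0.262,-0.137,0,0],[1,-0.292,-0.19,0,0],[1,-0.312,-0.247,0,0],[1,-0.321,-0.308,0,0],[1,-0.319,-0.369,0,0],[1,-0.305,-0.429,0,0],[1,-0.28,-0.485,0,0],[1,-0.245,-0.535,0,0],[1,-0.201,-0.578,0,0],[1,-0.15,-0.611,0,0],[1,-0.094,-0.635,0,0],[1,-0.034,-0.648,0,0],[1,0.027,-0.649,0,0],[1,0.088,-0.639,0,0],[1,0.145,-0.618,0,0],[1,0.197,-0.586,0,0]]

```text
t: 19.42
tool_pos: [0.583, 0.0217, 0.1705]
orientation: [-3.019, -0.866, 0.003]
force: [-2.1, 0.8, 3.0]
opening: 0.0293
gripper_force: 40.0
```

Emit:
send_rows:
  plan:
    - [[1,0.045,0.04,0,0],[1,0.08,0.086,0,0],[1,0.107,0.137,0,0],[1,0.123,0.19,0,0],[1,0.131,0.244,0,0],[1,0.129,0.297,0,0],[1,0.12,0.347,0,0],[1,0.103,0.394,0,0],[1,0.079,0.437,0,0],[1,0.051,0.475,0,0],[1,0.019,0.507,0,0],[1,-0.017,0.533,0,0],[1,-0.054,0.554,0,0],[1,-0.093,0.57,0,0],[1,-0.132,0.58,0,0],[1,-0.17,0.585,0,0],[1,-0.207,0.586,0,0],[1,-0.243,0.582,0,0],[1,-0.277,0.575,0,0],[1,-0.308,0.565,0,0]]

```text
t: 21.08
tool_pos: [0.5205, 0.1347, 0.1706]
orientation: [-3.019, -0.867, 0.001]
force: [-1.7, 3.4, 2.6]
opening: 0.0295
gripper_force: 40.0
```

```bash
python3 - <<'E'
from h import *
force(); angle()
rows(110.6,[5.5]*4+[5]*8+[4.6]*4+[4,3,2,1])
E
```

```text
t=21.083 knob ang 111.9 r=65.4mm Frad=3.8 Ftan=0.3 grip 40 open 0.0295
t=21.083 phase=20.6 slots [21, 81, 141, 201, 261, 321] red [172 157  27   0 163 185] white [  0   0   0 164   0   1] n 4 [-1.4, 1.5, -0.4, 0.3]
[1,-0.029,-0.012,0,0],[1,-0.056,-0.027,0,0],[1,-0.082,-0.045,0,0],[1,-0.106,-0.065,0,0],[1,-0.126,-0.085,0,0],[1,-0.144,-0.107,0,0],[1,-0.160,-0.130,0,0],[1,-0.174,-0.155,0,0],[1,-0.186,-0.180,0,0],[1,-0.196,-0.207,0,0],[1,-0.203,-0.234,0,0],[1,-0.208,-0.262,0,0],[1,-0.210,-0.288,0,0],[1,-0.210,-0.314,0,0],[1,-0.209,-0.340,0,0],[1,-0.205,-0.366,0,0],[1,-0.200,-0.388,0,0],[1,-0.195,-0.405,0,0],[1,-0.191,-0.415,0,0],[1,-0.189,-0.421,0,0] 
end 201.0
```

```bash
cat >> model.py <<'E'
def run(w,th,seq,a=.929,f=45.9,dt=.002,lag=.04,v0=0,tail=2.):
    n=len(seq); t=np.arange(0,n/12+tail,dt); 
    for ti in t:
        k=int((ti-lag)*12) if ti>=lag else -1
        x=v0 if k<0 else (seq[k]*12 if k<n else 0)
        acc=a*(x-w)-.1*a*w
        w=0. if (w<=0 and acc<f) else max(0.,w+dt*(acc-f)); th+=w*dt
    return th,w
E
python3 - <<'E'
from model import *
s=[5.5]*4+[5]*8+[4.6]*4+[4,3,2,1]
for seq in (s,[5.5]*10+[5]*6+[4,3,2,1],[6]*8+[5.5]*6+[5]*2+[4,3,2,1]):
  for w in(42,47,52): print(w,run(w,203,seq),run(w,203,seq,f=43),run(w,203,seq,f=49))
E
```

```text
42 (243.89959954608747, 0.0) (246.81778776708276, 0.0) (240.9189720353406, 0.0)
47 (248.03941067734766, 0.0) (250.99779935369074, 0.0) (245.0166634795161, 0.0)
52 (252.19159253203918, 0.0) (255.18963491363843, 0.0) (249.1272965515074, 0.0)
42 (246.5397640222896, 0.0) (249.5416358155391, 0.0) (243.47143387993194, 0.0)
47 (250.70506248310153, 0.0) (253.74597924937214, 0.0) (247.59579348355476, 0.0)
52 (254.88190398841883, 0.0) (257.96132532008176, 0.0) (251.73222937647913, 0.0)
42 (250.44137833555104, 0.0) (253.528478221961, 0.0) (247.2836458568283, 0.0)
47 (254.6315751573492, 0.0) (257.7565878452592, 0.0) (251.43410367526093, 0.0)
52 (258.83255600206877, 0.0) (261.99494110382005, 0.0) (255.5957964776675, 0.0)
```

```bash
python3 - <<'E'
from model import *
from h import rows
s=[7]*8+[6]*6+[5]*2+[4,3,2,1]
for w in(42,47,52): print(w,run(w,203,s)[0],run(w,203,s,f=43)[0])
rows(110.6,s)
E
```

```text
42 257.92524089594764 261.15124261464206
47 262.15395037751057 265.4160696255642
52 266.3922553766327 269.6900293237387
[1,-0.036,-0.016,0,0],[1,-0.070,-0.037,0,0],[1,-0.101,-0.061,0,0],[1,-0.129,-0.089,0,0],[1,-0.154,-0.121,0,0],[1,-0.174,-0.155,0,0],[1,-0.190,-0.191,0,0],[1,-0.202,-0.229,0,0],[1,-0.208,-0.262,0,0],[1,-0.211,-0.296,0,0],[1,-0.210,-0.330,0,0],[1,-0.205,-0.364,0,0],[1,-0.197,-0.397,0,0],[1,-0.186,-0.429,0,0],[1,-0.174,-0.455,0,0],[1,-0.159,-0.479,0,0],[1,-0.147,-0.498,0,0],[1,-0.136,-0.511,0,0],[1,-0.129,-0.520,0,0],[1,-0.125,-0.524,0,0] 
end 222.6
```

Emit:
send_rows:
  plan:
    - [[1,-0.036,-0.016,0,0],[1,-0.07,-0.037,0,0],[1,-0.101,-0.061,0,0],[1,-0.129,-0.089,0,0],[1,-0.154,-0.121,0,0],[1,-0.174,-0.155,0,0],[1,-0.19,-0.191,0,0],[1,-0.202,-0.229,0,0],[1,-0.208,-0.262,0,0],[1,-0.211,-0.296,0,0],[1,-0.21,-0.33,0,0],[1,-0.205,-0.364,0,0],[1,-0.197,-0.397,0,0],[1,-0.186,-0.429,0,0],[1,-0.174,-0.455,0,0],[1,-0.159,-0.479,0,0],[1,-0.147,-0.498,0,0],[1,-0.136,-0.511,0,0],[1,-0.129,-0.52,0,0],[1,-0.125,-0.524,0,0]]

```text
t: 22.8
tool_pos: [0.4978, 0.03, 0.1706]
orientation: [-3.019, -0.866, -0.003]
force: [6.3, 5.1, -2.3]
opening: 0.0294
gripper_force: 40.0
```

```bash
python3 - <<'E'
from h import *
import time
force(); angle();angle("side",(-.0005,-.003));
t,ph,p=angle("wrist",(0,0)); cv2.imwrite("pics/s.png",p); force()
E
```

```text
t=22.800 knob ang 223.1 r=64.5mm Frad=-8.1 Ftan=0.6 grip 40 open 0.0294
t=22.800 phase=21.2 slots [21, 81, 141, 201, 261, 321] red [172 164 140   0   0 178] white [  0   0   0   0 176   0] n 4 [0.5, -0.2, -0.4, 0.2]
t=22.850 phase=22.0 slots [22, 82, 142, 202, 262, 322] red [157   0  72 209   0 208] white [  0   0   0   0 242   0] n 3 [-0.5, 1.1, -0.6]
t=22.900 phase=22.8 slots [23, 83, 143, 203, 263, 323] red [1556 4270 3035  105    0 3848] white [   3    2    3    2 2651    0] n 3 [0.0, 0.1, -0.2]
t=22.950 knob ang 222.9 r=64.5mm Frad=-7.3 Ftan=-0.4 grip 40 open 0.0290
```

View pics/s.png

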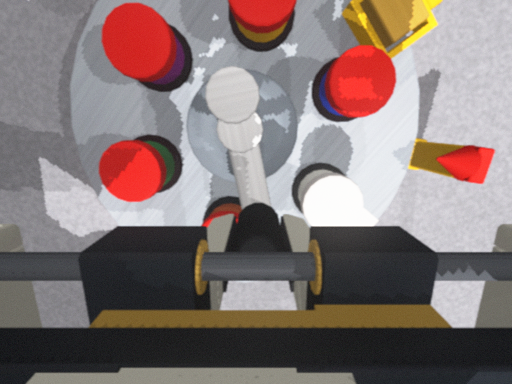

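The carousel has stopped with the white lid at (333,200) in the wrist view, about 31° short of the pointer (red cone at 465,163).

```bash
python3 - <<'E'
from h import *
from model import run
angle()
p,h,P=wcloud(); z=P[...,2]; d=P[...,:2]-AX; r=np.hypot(d[...,0],d[...,1])
m=red(h)&(r>.15)&(r<.215)&(z>.07)&(z<.108)
for lo in(.165,.175,.185,.195): 
    q=d[m&(r>lo)&(r<lo+.01)]; print(lo,len(q),q.mean(0).round(4),np.degrees(np.arctan2(*q.mean(0)[::-1])) if len(q) else "")
y=(h[...,0]>18)&(h[...,0]<32)&(h[...,1]>120)&(r>.15)&(r<.215)&(d[...,1]<-.12); q=d[y]; print("post",len(q),q.mean(0),np.degrees(np.arctan2(*q.mean(0)[::-1])))
for s in([3,6,8,8,7,4,2],[3,6,8,8,8,7,4,2],[3,6,8,8,8,8,7,4,2],[3,6,9,9,9,9,7,4,2],[3,6,8,8,8,8,8,8,8,7,4,2]): print(s,[round(run(0,0,s,f=f)[0],1) for f in(43,45.9,49)])
E
```

```text
t=22.950 phase=23.0 slots [23, 83, 143, 203, 263, 323] red [172 156 146   1   0 180] white [  0   0   0   0 177   0] n 4 [0.3, -0.0, -0.3, 0.1]
0.165 86 [ 0.0686 -0.1581] -66.56358272923632
0.175 362 [ 0.072  -0.1657] -66.52729446837388
0.185 610 [ 0.076  -0.1742] -66.41757903700277
0.195 358 [ 0.08   -0.1835] -66.45477698579882
post 986 [ 0.07700355 -0.17632194] -66.40807989094147
[3, 6, 8, 8, 7, 4, 2] [4.0, 3.5, 3.0]
[3, 6, 8, 8, 8, 7, 4, 2] [5.9, 5.2, 4.5]
[3, 6, 8, 8, 8, 8, 7, 4, 2] [8.0, 7.1, 6.3]
[3, 6, 9, 9, 9, 9, 7, 4, 2] [9.8, 8.9, 7.9]
[3, 6, 8, 8, 8, 8, 8, 8, 8, 7, 4, 2] [15.4, 13.9, 12.4]
```

```bash
python3 - <<'E'
from h import *
from model import run
for n in(8,9,10,11):
    s=[3,6]+[9]*n+[7,4,2]; print(n,[round(run(0,0,s,f=f)[0],1) for f in(43,45.9,49)])
s=[3,6]+[9]*9+[7,4,2]; rows(222.6,s+[0]*6); angle()
E
```

```text
8 [22.7, 20.8, 18.9]
9 [26.3, 24.2, 22.0]
10 [30.0, 27.6, 25.2]
11 [33.8, 31.2, 28.6]
[1,0.012,-0.012,0,0],[1,0.037,-0.035,0,0],[1,0.080,-0.063,0,0],[1,0.126,-0.085,0,0],[1,0.175,-0.099,0,0],[1,0.226,-0.105,0,0],[1,0.277,-0.103,0,0],[1,0.327,-0.093,0,0],[1,0.375,-0.076,0,0],[1,0.419,-0.051,0,0],[1,0.459,-0.019,0,0],[1,0.487,0.009,0,0],[1,0.501,0.027,0,0],[1,0.507,0.036,0,0],[1,0.507,0.036,0,0],[1,0.507,0.036,0,0],[1,0.507,0.036,0,0],[1,0.507,0.036,0,0],[1,0.507,0.036,0,0],[1,0.507,0.036,0,0] 
end 325.6
t=23.050 phase=22.9 slots [23, 83, 143, 203, 263, 323] red [169 152 148   3   0 179] white [  0   0   0   0 176   0] n 4 [-0.1, -0.2, -0.3, 0.6]
```

Emit:
send_rows:
  plan:
    - [[1,0.012,-0.012,0,0],[1,0.037,-0.035,0,0],[1,0.08,-0.063,0,0],[1,0.126,-0.085,0,0],[1,0.175,-0.099,0,0],[1,0.226,-0.105,0,0],[1,0.277,-0.103,0,0],[1,0.327,-0.093,0,0],[1,0.375,-0.076,0,0],[1,0.419,-0.051,0,0],[1,0.459,-0.019,0,0],[1,0.487,0.009,0,0],[1,0.501,0.027,0,0],[1,0.507,0.036,0,0],[1,0.507,0.036,0,0],[1,0.507,0.036,0,0],[1,0.507,0.036,0,0],[1,0.507,0.036,0,0],[1,0.507,0.036,0,0],[1,0.507,0.036,0,0]]

```text
t: 24.77
tool_pos: [0.5981, 0.0367, 0.1706]
orientation: [3.02, 0.866, -0.0]
force: [-1.4, 1.7, 2.1]
opening: 0.029
gripper_force: 40.0
```

```bash
python3 - <<'E'
from h import *
from model import run
force(); angle(); angle("wrist",(0,0)); angle("side",(-.0005,-.003)); angle()
for n in range(1,9):
    s=[3,6]+[8]*n+[7,4,2]; print(n,[round(run(0,0,s,f=f)[0],1) for f in(40,43,45.9,49)])
E
```

```text
t=24.767 knob ang 324.9 r=65.0mm Frad=-2.1 Ftan=0.6 grip 40 open 0.0290
t=24.767 phase=-11.4 slots [349, 49, 109, 169, 229, 289] red [178 172 119  31  95   0] white [  0   0   0   0   0 185] n 4 [-0.9, 0.4, 0.3, 0.3]
t=24.817 phase=-10.4 slots [350, 50, 110, 170, 230, 290] red [3054 3416 2854    0  160    0] white [18  3  4  0  0 12] n 3 [-0.2, 0.4, -0.2]
t=24.867 phase=-11.0 slots [349, 49, 109, 169, 229, 289] red [161   0 148 190 220   0] white [  3   0   1   0   0 238] n 4 [0.4, -0.2, -0.6, 0.4]
t=24.917 phase=-11.0 slots [349, 49, 109, 169, 229, 289] red [173 168 114  31  96   0] white [  0   0   0   0   0 180] n 4 [-1.4, 0.7, -0.1, 0.8]
1 [2.7, 2.4, 2.0, 1.7]
2 [4.5, 4.0, 3.5, 3.0]
3 [6.6, 5.9, 5.2, 4.5]
4 [9.0, 8.0, 7.1, 6.3]
5 [11.5, 10.3, 9.2, 8.2]
6 [14.2, 12.8, 11.5, 10.2]
7 [17.0, 15.4, 13.9, 12.4]
8 [20.0, 18.1, 16.4, 14.7]
```

```bash
python3 - <<'E'
from h import *
rows(325.6,[3,6,8,8,7,4,2,0,0,0,0])
E
```

```text
[1,0.009,0.014,0,0],[1,0.025,0.044,0,0],[1,0.042,0.086,0,0],[1,0.052,0.131,0,0],[1,0.057,0.170,0,0],[1,0.057,0.193,0,0],[1,0.056,0.204,0,0],[1,0.056,0.204,0,0],[1,0.056,0.204,0,0],[1,0.056,0.204,0,0],[1,0.056,0.204,0,0] 
end 3.6000000000000227
```

Emit:
send_rows:
  plan:
    - [[1,0.009,0.014,0,0],[1,0.025,0.044,0,0],[1,0.042,0.086,0,0],[1,0.052,0.131,0,0],[1,0.057,0.17,0,0],[1,0.057,0.193,0,0],[1,0.056,0.204,0,0],[1,0.056,0.204,0,0],[1,0.056,0.204,0,0],[1,0.056,0.204,0,0],[1,0.056,0.204,0,0]]

```text
t: 25.88
tool_pos: [0.61, 0.0776, 0.1708]
orientation: [3.02, 0.866, 0.002]
force: [5.5, -0.1, -1.5]
opening: 0.0297
gripper_force: 40.0
```

```bash
python3 - <<'E'
from h import *
force(); angle(); t,ph,p=angle("wrist",(0,0)); angle("side",(-.0005,-.003)); angle(); angle("side",(-.0005,-.003)); cv2.imwrite("pics/f.png",p)
E
```

```text
t=25.883 knob ang 3.1 r=65.2mm Frad=5.5 Ftan=-0.4 grip 40 open 0.0297
t=25.883 phase=-8.2 slots [352, 52, 112, 172, 232, 292] red [181 167   1 148 159   0] white [  0   0   0   0   0 193] n 4 [-0.0, 1.5, -1.2, -0.3]
t=25.933 phase=-7.9 slots [352, 52, 112, 172, 232, 292] red [2785 3006  332    0    0    0] white [0 0 0 0 0 0] n 2 [-0.4, 0.4]
t=25.983 phase=-8.6 slots [351, 51, 111, 171, 231, 291] red [177  42 161 189 220   0] white [  0   1   0   0   0 240] n 4 [0.1, 0.4, -0.3, -0.2]
t=26.033 phase=-8.2 slots [352, 52, 112, 172, 232, 292] red [180 165   2 147 156   0] white [  0   0   0   0   0 191] n 4 [0.4, 0.8, -1.2, -0.1]
t=26.083 phase=-8.6 slots [351, 51, 111, 171, 231, 291] red [178  40 163 184 218   0] white [  0   1   0   0   0 240] n 4 [-0.0, 0.7, -0.7, 0.1]
```

```bash
python3 - <<'E'
from h import *
rows(3.6,[3,6,8,7,4,2,0,0,0,0])
E
```

```text
[1,-0.002,0.017,0,0],[1,-0.007,0.050,0,0],[1,-0.020,0.094,0,0],[1,-0.036,0.130,0,0],[1,-0.048,0.150,0,0],[1,-0.054,0.159,0,0],[1,-0.054,0.159,0,0],[1,-0.054,0.159,0,0],[1,-0.054,0.159,0,0],[1,-0.054,0.159,0,0] 
end 33.6
```

Emit:
send_rows:
  plan:
    - [[1,-0.002,0.017,0,0],[1,-0.007,0.05,0,0],[1,-0.02,0.094,0,0],[1,-0.036,0.13,0,0],[1,-0.048,0.15,0,0],[1,-0.054,0.159,0,0],[1,-0.054,0.159,0,0],[1,-0.054,0.159,0,0],[1,-0.054,0.159,0,0],[1,-0.054,0.159,0,0]]

```text
t: 26.97
tool_pos: [0.5994, 0.1102, 0.1709]
orientation: [-3.019, -0.866, -0.004]
force: [7.0, 3.2, -2.6]
opening: 0.0294
gripper_force: 40.0
```

```bash
cat >> h.py <<'E'
def ptr(cam,off):
    p,h,P=cloud(cam); z=P[...,2]; d=P[...,:2]-AX-off; r=np.hypot(d[...,0],d[...,1])
    m=((h[...,0]<34)|(h[...,0]>172))&(h[...,1]>110)&(r>.165)&(r<.215)&(d[...,1]<-.12)&(z>.02)&(z<.108)
    q=d[m]; a=np.degrees(np.arctan2(q[:,1],q[:,0])); print(cam,"ptr",len(a),np.median(a).round(2)%360,((a.min()+a.max())/2).round(2)%360)
E
python3 - <<'E'
from h import *
force(); angle(); angle("side",(-.0005,-.003)); ptr("scene",(.001,.0002)); ptr("side",(-.0005,-.003)); t,_,p=angle(); cv2.imwrite("pics/f2.png",cv2.resize(p[110:240,190:330],(560,520)))
E
```

```text
t=26.967 knob ang 33.6 r=65.4mm Frad=7.6 Ftan=-1.2 grip 40 open 0.0294
t=26.967 phase=-6.8 slots [353, 53, 113, 173, 233, 293] red [183 160   0 151 150   0] white [  2   0   0   2   0 186] n 4 [-0.1, 0.9, -0.6, -0.3]
t=27.017 phase=-6.8 slots [353, 53, 113, 173, 233, 293] red [189  24 162 188 224   0] white [  0   0   0   0   0 240] n 4 [-0.1, 1.1, -0.6, -0.3]
scene ptr 196 294.71 293.8
side ptr 298 292.87 293.9
t=27.167 phase=-6.5 slots [353, 53, 113, 173, 233, 293] red [184 158   0 153 154   0] white [  1   0   0   2   0 184] n 4 [-0.2, 1.2, -0.7, -0.4]
```

View pics/f2.png

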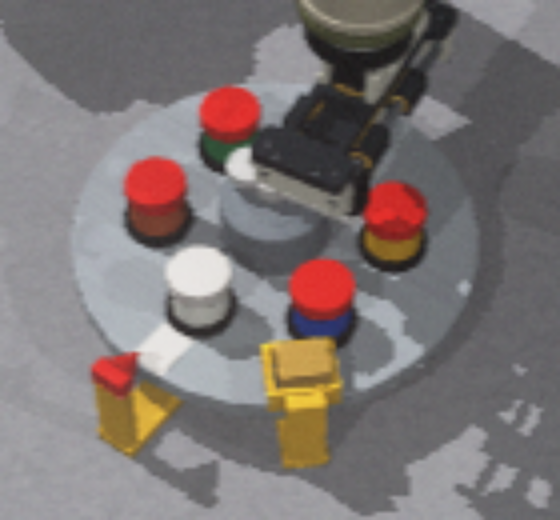

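The white jar stands in front of the pointer: lid at (198,275) and pointer tip at (130,360) in the crop. That is 293.3° against 293.7°. Now I release the knob and clear the hand.

Emit:
send_rows:
  plan:
    - [[-1,0,0,0,0],[-1,0,0,0,0],[-1,0,0,0,0],[-1,0,0,0,0],[-1,0,0,0,0],[-1,0,0,0,0],[-1,0,0,0,0],[-1,0,0,0,0],[-1,0,0,0,0],[-1,0,0,0,0],[-1,0,0,0.1,0],[-1,0,0,0.25,0],[-1,0,0,0.4,0],[-1,0,0,0.55,0],[-1,0,0,0.65,0],[-1,0,0,0.7,0]]

```text
t: 28.55
tool_pos: [0.5998, 0.1096, 0.3149]
orientation: [3.019, 0.866, 0.008]
force: [0.8, -0.7, 1.1]
opening: 0.0927
gripper_force: 0.0
```

Emit:
send_rows:
  plan:
    - [[-1,-0.2,-0.2,0,0],[-1,-0.4,-0.4,0,0],[-1,-0.5,-0.6,0,0],[-1,-0.6,-0.8,0,0],[-1,-0.7,-1,0,0],[-1,-0.7,-1,0,0],[-1,-0.7,-1,0,0]]

```text
t: 29.13
tool_pos: [0.4559, -0.0954, 0.3099]
orientation: [3.02, 0.858, -0.004]
force: [-0.9, -0.9, 0.4]
opening: 0.0926
gripper_force: 0.0
```

Emit:
send_rows:
  plan:
    - [[-1,-0.1,-0.2,0,0],[-1,-0.2,-0.4,0,0],[-1,-0.2,-0.6,0,0],[-1,-0.2,-0.8,0,0],[-1,-0.2,-1,0,0],[-1,-0.2,-1,0,0],[-1,-0.2,-1,0,0],[-1,-0.2,-1,0,0]]

```text
t: 29.8
tool_pos: [0.4185, -0.29, 0.3097]
orientation: [-3.018, -0.865, 0.001]
force: [0.4, 0.1, -0.5]
opening: 0.0933
gripper_force: 0.0
```

```bash
python3 - <<'E'
from h import *
angle(); angle("side",(-.0005,-.003)); t,_,p=angle(); cv2.imwrite("pics/end.png",p)
E
```

```text
t=29.800 phase=-6.7 slots [353, 53, 113, 173, 233, 293] red [175 160 145 147 150   0] white [  0   0   0   2   0 188] n 5 [0.0, 0.1, 1.8, -1.5, -0.4]
t=29.850 phase=-6.9 slots [353, 53, 113, 173, 233, 293] red [174  22 153 186 227   0] white [  0   0   0   0   0 229] n 4 [-0.2, -0.2, 0.2, 0.2]
t=29.900 phase=-6.8 slots [353, 53, 113, 173, 233, 293] red [180 158 150 145 157   0] white [  0   0   0   2   1 188] n 5 [0.9, -0.3, 0.7, -1.2, -0.1]
```

View pics/end.png

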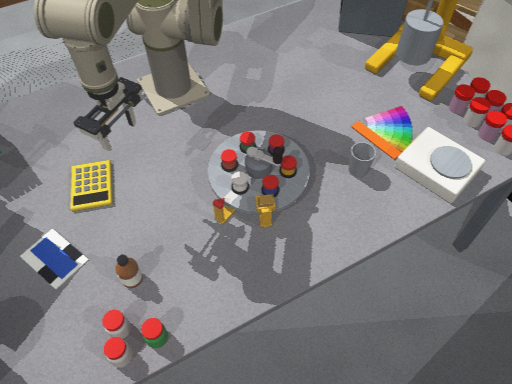

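The hand is clear at (105,110), the white lid at (240,182) faces the pointer at (220,205), and the cup (362,158) and bottle (128,270) have not moved.

```bash
python3 -c "
from plant import order; print(order.close_job())"
```

```text
the job is handed in; nothing more can be done
None
```

The job is handed in: the carousel averaged 11.5–13.1 rpm over successive camera intervals for more than 8 s (the fitted motion model peaks at 13.2), stopped with the white jar within about 0.5° of the pointer, and the knob is released with the hand clear.

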